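Dial open the cash chest at the bake stall

TASK

Open the stall's cash chest to get at the change: the lock's wheels are already cleared, so dial right (clockwise) straight to 8, then left past 20 and on to 26 with no extra turns, pausing a moment on each number, then turn right again until you feel the bolt come up firmly against its stop, holding it there for a moment without straining the lock. Then lift the lid to at least half open and leave it standing open, without disturbing the things beside the chest.

Things in the scene. Friction and masses are not known exactly. Their poses are not given: they have to be found in the camera images.
- dial (a joint): Angle of the combination dial, rad, growing as it turns left (anticlockwise from above). Number at the index = angle / 0.15708: 8 is 1.257, 26 is 4.084, with no extra full turns. Starts between 14 and 20 (2.2 to 3.14). Stop within half a division (0.08 rad) of a number. After overshooting 8, go left to 36 (5.65), then right to 8 again; after overshooting 26, right to 8, then left to 26 again.
- dial_grip (a point): On the dial's axis, where to grip its steel knurled knob (38 mm diameter, 30 mm tall): 7 mm below the knob's top, 23 mm above the top of the black disc (90 mm diameter) under it, 33 mm above the lid's top. Its x axis turns with the dial and points to the red 0 tick; z up.
- dial_index (a point): Red index mark on the lid beside the dial disc, on the hinge side, 51 mm from the dial's axis. The disc has 40 divisions, so one is 0.15708 rad; the red tick is 0; numbers grow clockwise round the disc; long ticks at 10, 20, 30 carry one, two, three white dots. Does not turn with the dial.
- lock_case (a point): Lock under the lid, below the dial (unseen). Free turning takes under 0.1 N m, bumps up to 0.16. Turned right from 26 it catches the bolt after 0.5 to 1.2 rad (each chest differs), draws it with 0.05 to 0.2 N m, and after 1.0 to 1.75 rad in all meets a rubber-faced stop: then torque climbs 0.04 N m per 0.01 rad. Firmly home at 0.25 to 0.4, strained above 0.55. The bolt stays drawn when let go.
- lid (a joint): Opening angle of the chest's lid, rad: 0 shut, 1.45 fully open, half open 0.72. Its friction hinge holds it where it is left; lifting takes about 11 N at the handle. Locked, it gives only 0.005 rad.
- lid_handle (a point): Middle of the lid's bar handle: round steel bar, 10 mm thick, 110 mm long, parallel to the hinge, its centre 32 mm above the lid's top near the front edge, 107 mm in front of the dial's axis. x axis points from the handle towards the hinge (level while shut), y along the bar, z up.
- lid_hinge (a point): Middle of the hinge line at the chest's rear top edge. The shut handle lies 222 mm from it to the front and 50 mm above it, the dial's axis 115 mm to the front. The chest is a grey steel box 250 mm deep, 320 mm wide, 118 mm high with its 18 mm lid, fixed to the counter, its front towards the robot.
- boat_center (a point): Bystander: centre of a kraft food boat with a nut bar, 140 x 100 mm, 45 mm high; z up.
- jar_center (a point): Bystander: centre of a closed glass jar, 76 mm diameter, 120 mm high; z up.
- shaker_center (a point): Bystander: centre of a steel sugar shaker, 68 mm diameter, 102 mm high; z up.
There are look-alikes about, which are no part of the job. What is shaped like the part that bears shaker_center but green, orange or turquoise is not meant.

How it is judged (in metres and radians):
On the way, in this order (a step that is already met when the one before it is completed fails the run):
1. the dial is brought right to 8 (within 0.1 rad) (value of joint dial between 1.157 and 1.357 rad), for 0.2 s.
2. the dial is brought left to 26 (within 0.1 rad) (value of joint dial between 3.984 and 4.184 rad), for 0.2 s.
3. the bolt is drawn home: it presses on its stop with more than 2 N (contact force between bolt_tail and stop above 2 N), for 0.15 s.
At the end, for the whole second after the job is handed in: the lid stands open by more than 0.65 rad, at rest and let go; boat, jar and shaker stand upright within 15 mm of where they stood (value of joint lid above 0.65 rad and velocity of joint lid between -0.05 and 0.05 rad/s and distance of each of boat_center, jar_center, shaker_center from where it was at the start of the episode below 0.015 m and angle between each of boat_center, jar_center, shaker_center's own z axis and vertical below 0.15 rad); the robot touches nothing.
It fails at once if the lock is strained: the bolt presses on its stop with more than 22 N (about 0.55 N m at the dial) (contact force between bolt_tail and stop above 22 N).
It fails at once if the boat beside the chest is pushed by more than 15 mm (distance of boat_center from where it was at the start of the episode above 0.015 m).
It fails at once if the jar beside the chest is pushed by more than 15 mm (distance of jar_center from where it was at the start of the episode above 0.015 m).
It fails at once if the shaker beside the chest is pushed by more than 15 mm (distance of shaker_center from where it was at the start of the episode above 0.015 m).
It also fails if it takes over 72 s, if anything falls off the work surface, if the arm or the gripper's body presses on something with over 40 N, if the wrist force passes 120 N, or if a joint passes its speed limit or range.

ROBOT

A 6-joint arm with a two-finger parallel gripper is mounted at the origin on the work surface. World frame = base frame: x ahead of the robot, y to its left, z up, the work surface at z = 0. Lengths are in mm, angles in rad, forces in N, time in s.
With the tool pointing down it reaches from about 275 to 750 mm from the base axis. Payload 10.2 kg.
Tool frame: the origin (TCP) lies midway between the tips of the shut fingers; the grasp point (between the pads) lies 19 mm behind it; z points along the fingers, y is the line along which they close (so a half turn about z gives the same grasp; the last joint's range is limited). The gripper opens to 85 mm and grips with 20 to 120 N. Pads are 22 mm wide; open, the fingers measure 114 mm over their backs; the gripper's body (76 mm by 85 mm) begins 54 mm behind the grasp point. The pads swing forward as they close: fully open they stand 13 mm farther back than shut.
Start: joints at [0.935, 0.313, 1.498, -0, 1.331, -0.223], TCP at [210.63, 480.901, 231.294] pointing down, gripper open.
Joint ranges: [-2.94, 2.94], [-0.97, 2.17], [0.19, 2.56], [-1.23, 4.37], [0.02, 3.11], [-2.88, 2.88]. Speed limits (rad/s): [2.39, 2.39, 3.01, 3.14, 3.14, 3.14].

INTERFACE

Orientations are given as a unit quaternion [w, x, y, z].
In Python, from rig import ctrl gives the robot as it stands.
- The arm moves only by the tool send_rows, never from a script. Its argument "targets" is a list of rows, each a list of 7 numbers: the closure, from -1 (fully open) to 1 (shut), so that 0 is half open, then the shift along the tool's x, y, z in m, then the turn, a rotation vector about the tool's x, y, z in rad. In form: [[claw, dx, dy, dz, ax, ay, az], ...]. A call has exactly 10 rows; each row shifts and turns the commanded pose from where the row before left it, along the tool's axes as they then stand; what a row does not reach is not made up. A row lasts 1/8 s, in which the tool goes at most 62.5 mm and 10.7 degrees, less where a joint would pass 70% of its speed; a pose out of reach is approached as far as the arm can. A call with a gripper value outside its range is refused whole. The fingers move at their own pace and stop on an object; "squeeze" is the grip in N (left out, the last holds). Time passes only in rows, so rows that do not move let the fingers close, or fill a call up. It gives the time, the measured TCP pose, the force, the opening and the grip force at its end, in the units of the state.
- ctrl.sense(): the state, without advancing time (a new reading comes with each control period).
- ctrl.capture(name): name is "scene" or "side" or "wrist"; returns a dict with "img" (480x640x3 uint8, red, green, blue), "camera_matrix" (3x3 intrinsics, pixels), "k1" (the pictures are not rectified: a ray, as slopes to the right and down, at radius r is drawn at 1 + k1 r^2 times it, then the intrinsics apply), "R" (3x3) and "t" (3): a world point X has camera coordinates R X + t. Camera axes: x right, y down, z forward; pixel columns grow to the right and rows downward; lengths in mm; the calibration is good to about 2 mm. A picture is of the moment at which its call begins. There is no depth.
- ctrl.finish_job(): hands the job in; it is judged then, once.
Trained networks look in a picture, given as the dict that the camera call returned (one of the last four; its "shot" number tells which), for a name from the list of things; names that differ only in an ending like _2 or _b are one class to them, and where a whole thing is asked for, a point or a joint stands for the part that bears it (a point fixed in the world has none). Each returns a list of dicts, best first, with "score" (0 to 1); they miss things now and then, are a little off and sometimes report something else, mostly with a low value. They report only what shows in the picture. A call takes as long as a camera call. They do not tell look-alikes from the thing itself.
- ctrl.boxes_of(query, picture): "extent" ([left, top, width, height] in pixels, round what is visible of it).
- ctrl.landmark_of(query, picture): "point" ([column, row] in pixels: a listed point, or the origin of a listed thing).
The state is a dict: "time_s": time; "joints": joint angles; "dq": joint speeds; "tau": joint torques, N m; "eef_pos": TCP position; "ee_rot": TCP orientation; "force": force on the tool from outside, world axes, zero at the start; "wrist_torque": the same for the moment, N m; "grip_width": opening from 0.0 (shut) to 1.0 (fully open); "grip_force": force on a finger pad.
Only numpy, scipy, OpenCV 4.12 (cv2) and the standard library are available. Lean on these libraries where they do the work, as an engineer would, in place of code of your own. Each camera call takes 0.05 s, during which the arm holds its last target. There are 200 camera calls.

## Working session

There is one attempt and no reset: what is moved stays moved. The work goes in short steps, Python scripts to look and compute and a tool call to move; the robot and the scene stay as the last step left them, time stands still between calls to the robot, and variables do not carry over. Pictures are saved under pics/ and viewed, at most 10 in all, crops included, and the job is handed in when it is done.

Besides the shell and the picture viewer there is one more tool, called after ">>>" as name([rows], argument=value, ...), one row to a line, values as JSON. send_rows: Moves the arm, as the interface text tells. Its arguments: {"type":"object","properties":{"targets":{"type":"array"},"squeeze":{"type":"number"}},"required":["targets"]}

```bash
ls; mkdir -p pics
cat > h.py <<'E'
import numpy as np, cv2
from rig import ctrl
from scipy.spatial.transform import Rotation as Ro
from scipy.optimize import least_squares
def save(c,n,crop=None,s=1):
    im=c["img"][:,:,::-1]
    if crop: x,y,w,h=crop; im=im[y:y+h,x:x+w]
    cv2.imwrite("pics/"+n,cv2.resize(im,None,fx=s,fy=s,interpolation=cv2.INTER_CUBIC))
def proj(c,X):
    p=np.asarray(X,float).reshape(-1,3)@np.array(c["R"]).T+np.array(c["t"]); u=p[:,:2]/p[:,2:]
    u=u*(1+c["k1"]*(u**2).sum(1,keepdims=True)); K=np.array(c["camera_matrix"])
    return u@K[:2,:2].T+K[:2,2]
def ray(c,px):
    K=np.array(c["camera_matrix"]); d=np.linalg.solve(K[:2,:2],np.array(px,float)-K[:2,2]); u=d.copy()
    for _ in range(20): u=d/(1+c["k1"]*(u@u))
    R=np.array(c["R"]); return -R.T@np.array(c["t"]), R.T@np.array([u[0],u[1],1])
def atz(c,px,z):
    o,d=ray(c,px); return o+d*(z-o[2])/d[2]
def tri(obs):
    A=0;b=0
    for c,px in obs:
        o,d=ray(c,px); d=d/np.linalg.norm(d); P=np.eye(3)-np.outer(d,d); A=A+P; b=b+P@o
    return np.linalg.solve(A,b)
E
cat > a.py <<'E'
from h import *
np.set_printoptions(precision=1,suppress=True)
cs={n:ctrl.capture(n) for n in ("scene","side","wrist")}
for n,c in cs.items(): save(c,n+"0.png"); print(n,-np.array(c["R"]).T@np.array(c["t"]))
for q in ("dial_grip","dial_index","lid_handle","lid_hinge","boat_center","jar_center","shaker_center"):
    o=[]
    for n,c in cs.items():
        r=ctrl.landmark_of(q,c)
        print(q,n,[(np.round(x["point"]).tolist(),round(x["score"],2)) for x in r[:3]])
        if r and n!="wrist": o.append((c,r[0]["point"]))
    if len(o)==2: print("  ->",tri(o))
s=ctrl.sense(); print(s)
E
python3 a.py; python3 -c "
import cv2,numpy as np
a=[cv2.imread('pics/%s0.png'%n) for n in ('scene','side')]
cv2.imwrite('pics/both.png',cv2.resize(np.hstack(a),(800,300)))"
```

```text
pics
scene [1370.3 -520.1  902.6]
side [462.8 735.8 723.9]
wrist [135.  513.8 374.5]
dial_grip scene [([320.0, 224.0], 0.8)]
dial_grip side [([316.0, 216.0], 0.81), ([369.0, 225.0], 0.51)]
dial_grip wrist []
  -> [569.2 -32.  159.3]
dial_index scene [([331.0, 242.0], 0.7), ([297.0, 199.0], 0.63)]
dial_index side []
dial_index wrist []
lid_handle scene [([294.0, 198.0], 0.89)]
lid_handle side [([367.0, 221.0], 0.9)]
lid_handle wrist []
  -> [460.7 -35.7 159.1]
lid_hinge scene [([350.0, 274.0], 0.73)]
lid_hinge side [([268.0, 237.0], 0.78)]
lid_hinge wrist []
  -> [676.9 -22.4  92.1]
boat_center scene [([399.0, 222.0], 0.94), ([350.0, 272.0], 0.68)]
boat_center side [([313.0, 368.0], 0.77)]
boat_center wrist []
  -> [527.4 242.3  21.4]
jar_center scene [([229.0, 321.0], 0.58)]
jar_center side [([299.0, 186.0], 0.92)]
jar_center wrist []
  -> [ 650.3 -294.6   60.9]
shaker_center scene [([145.0, 290.0], 0.88), ([174.0, 252.0], 0.81), ([156.0, 315.0], 0.78)]
shaker_center side [([336.0, 173.0], 0.91), ([355.0, 192.0], 0.84), ([397.0, 190.0], 0.66)]
shaker_center wrist []
  -> [ 538.6 -409.2   76.6]
{'time_s': 1.2, 'joints': array([ 0.9,  0.3,  1.5, -0. ,  1.3, -0.2]), 'dq': array([ 0.,  0., -0., -0.,  0., -0.]), 'tau': array([  0. , -41.2, -26. ,  -0. ,   0. ,   0. ]), 'eef_pos': array([210.6, 480.9, 231.3]), 'ee_rot': array([0. , 0.2, 1. , 0. ]), 'force': array([-0.1, -0.4,  0.1]), 'wrist_torque': array([-0., -0., -0.]), 'grip_force': 0.0, 'grip_width': 0.9991188637351485}
```

View pics/scene0.png

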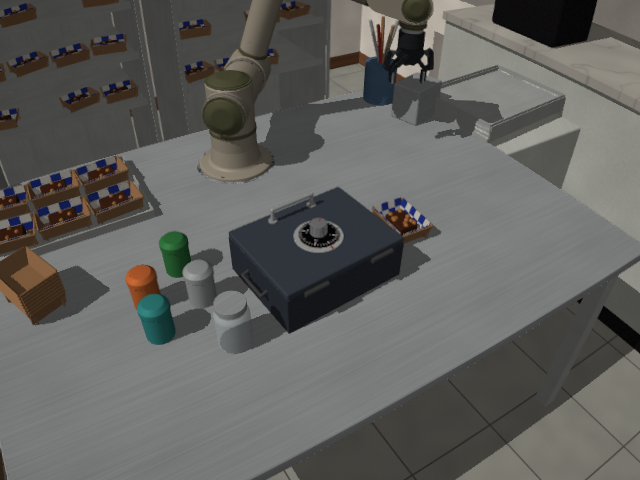

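View pics/side0.png

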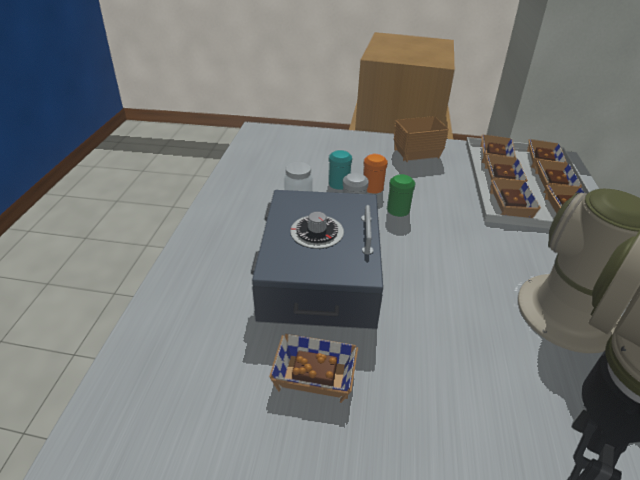

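The chest is at scene (315,250), with the knob at (318,228) and the handle at (294,205). There are four shakers: green (175,253), orange (143,287), turquoise (156,318) and steel (200,283). The steel one is shaker_center because the coloured ones are ruled out. None of them is to be touched. The jar is at (232,322) and the boat at (403,220).

```bash
cat > b.py <<'E'
from h import *
np.set_printoptions(precision=3,suppress=True)
s=ctrl.sense(); q=s["ee_rot"]; R=Ro.from_quat(np.array(q)[[1,2,3,0]]).as_matrix(); print(q,R)
c=ctrl.capture("wrist"); Rc=np.array(c["R"]); C=-Rc.T@np.array(c["t"])
print("cam in tool",R.T@(C-s["eef_pos"])); print("cam axes in tool (rows x,y,z)",(Rc@R)); print(c["camera_matrix"],c["k1"])
T=np.array([569,-32,300.]); print("shift in tool",R.T@(T-s["eef_pos"]))
c=ctrl.capture("scene");save(c,"crop1.png",(100,160,340,200),2.3)
E
python3 b.py
```

```text
[0.    0.205 0.979 0.   ] [[-0.916  0.401  0.   ]
 [ 0.401  0.916 -0.   ]
 [-0.     0.    -1.   ]]
cam in tool [  82.404   -0.138 -143.703]
cam axes in tool (rows x,y,z) [[ 0.001  1.     0.001]
 [-0.946  0.001 -0.324]
 [-0.324 -0.001  0.946]]
[[363.806   0.    319.134]
 [  0.    363.806 240.033]
 [  0.      0.      1.   ]] -0.021576326865833995
shift in tool [-534.037 -326.062  -68.703]
```

View pics/crop1.png

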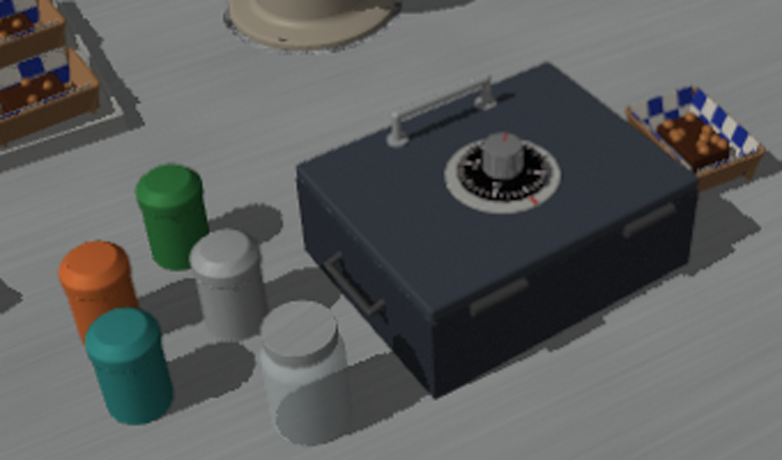

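The crop shows the steel shaker at (232,285), between the green (177,215) and turquoise (135,365) ones. The jar is at (305,370), the chest knob at (503,155) and the red index at (535,200). I'm going to hover over the dial now.

>>> send_rows([
  [-1, -0.053, -0.0323, -0.0068, 0, 0, 0],
  [-1, -0.053, -0.0323, -0.0068, 0, 0, 0],
  [-1, -0.053, -0.0323, -0.0068, 0, 0, 0],
  [-1, -0.053, -0.0323, -0.0068, 0, 0, 0],
  [-1, -0.053, -0.0323, -0.0068, 0, 0, 0],
  [-1, -0.053, -0.0323, -0.0068, 0, 0, 0],
  [-1, -0.053, -0.0323, -0.0068, 0, 0, 0],
  [-1, -0.053, -0.0323, -0.0068, 0, 0, 0],
  [-1, -0.053, -0.0323, -0.0068, 0, 0, 0],
  [-1, -0.053, -0.0323, -0.0068, 0, 0, 0],
])

```text
time_s: 2.55
eef_pos: [567.4, -29.5, 299.6]
ee_rot: [0.0, 0.205, 0.979, 0.0]
force: [1.0, 0.2, 0.4]
grip_width: 1.002
grip_force: 0.0
```

>>> send_rows([
  [-1, 0, 0, 0, 0, 0, 0.152],
  [-1, 0, 0, 0, 0, 0, 0.152],
  [-1, 0, 0, 0, 0, 0, 0.152],
  [-1, 0, 0, 0, 0, 0, 0.152],
  [-1, 0, 0, 0, 0, 0, 0.152],
  [-1, 0, 0, 0, 0, 0, 0.152],
  [-1, 0, 0, 0, 0, 0, 0.152],
  [-1, 0, 0, 0, 0, 0, 0.152],
  [-1, 0, 0, 0, 0, 0, 0],
  [-1, 0, 0, 0, 0, 0, 0],
])

```text
time_s: 3.8
eef_pos: [566.5, -27.6, 299.3]
ee_rot: [0.0, 0.726, 0.687, -0.0]
force: [-0.3, -0.9, 0.1]
grip_width: 1.001
grip_force: 0.0
```

```bash
cat > c.py <<'E'
from h import *
np.set_printoptions(precision=3,suppress=True)
s=ctrl.sense(); print(s["time_s"],s["joints"],s["eef_pos"],s["ee_rot"])
c=ctrl.capture("wrist"); 
for q,z in (("dial_grip",151),("dial_index",118),("lid_handle",150),("lid_hinge",100)):
    for x in ctrl.landmark_of(q,c)[:2]: print(q,x["point"],x["score"],atz(c,x["point"],z))
im=c["img"].astype(int); m=(im[:,:,0]>130)&(im[:,:,1]<90)&(im[:,:,2]<90)
n,l,st,ce=cv2.connectedComponentsWithStats(m.astype(np.uint8))
for i in range(1,n): print("red",ce[i],st[i][4],atz(c,ce[i],118),atz(c,ce[i],128))
import pickle; pickle.dump(c,open("w1.pkl","wb"))
p=proj(c,[[569,-32,130]])[0].astype(int); print(p)
x,y=max(0,min(p[0]-130,380)),max(0,min(p[1]-97,285)); print("crop origin",x,y)
save(c,"w1.png",(x,y,260,195),3.07)
E
python3 c.py
```

```text
3.8 [-0.255  0.372  1.24  -0.     1.529 -0.2  ] [566.524 -27.594 299.283] [ 0.     0.726  0.687 -0.   ]
dial_grip [318.4, 228.6] 0.88 [566.385 -34.829 151.   ]
dial_index [377.4, 213.8] 0.69 [620.876 -33.696 118.   ]
lid_handle [193.9, 250.7] 0.89 [458.05  -49.176 150.   ]
lid_hinge [441.2, 197.1] 0.91 [684.929 -25.331 100.   ]
red [285.275 197.387] 80 [537.346 -13.743 118.   ] [538.41  -11.623 128.   ]
red [374.857 213.905] 21 [618.531 -33.669 118.   ] [617.098 -30.936 128.   ]
red [306. 224.] 3 [554.482 -39.9   118.   ] [555.02  -36.975 128.   ]
[321 218]
crop origin 191 121
```

View pics/w1.png

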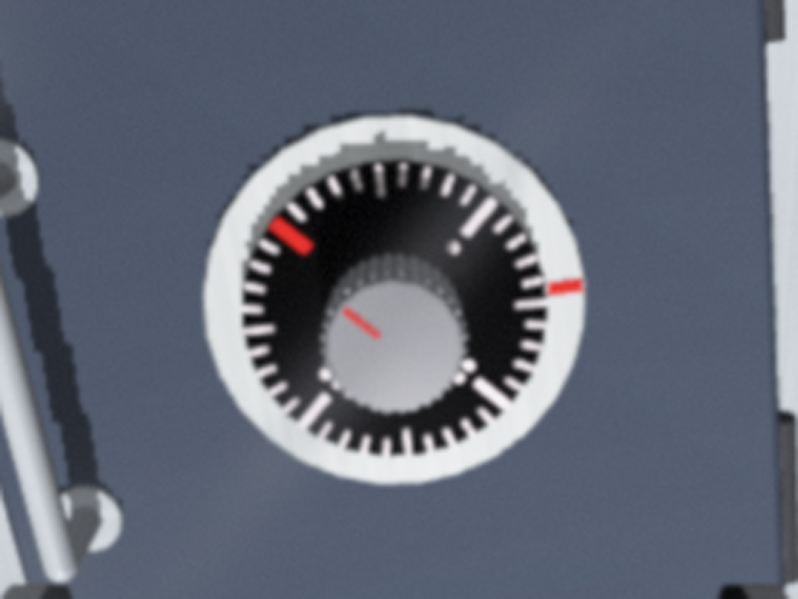

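The crop shows the red 0 tick at crop (292,238), the index at (566,287), the 10 long tick at (482,215) and the 20 tick at (492,395). The disc centre is near (396,308), so the reading is a little over 14. Next I'll work out the centre, the chest yaw and the dial angle.

```bash
cat > d.py <<'E'
from h import *
import pickle
np.set_printoptions(precision=3,suppress=True)
c=pickle.load(open("w1.pkl","rb")); g=lambda x,y:(191+x/3.07,121+y/3.07)
# white ring outer edge (find by threshold) and knob top
im=cv2.cvtColor(c["img"],cv2.COLOR_RGB2GRAY)
b=im[150:300,240:400]
m=(im>165).astype(np.uint8); n,l,st,ce=cv2.connectedComponentsWithStats(m)
i=l[int(g(220,300)[1]),int(g(220,300)[0])]; pts=np.argwhere(l==i)[:,::-1]; print(st[i])
h=cv2.convexHull(pts.astype(np.float32))[:,0]
W=np.array([atz(c,p,119) for p in h]); r=least_squares(lambda v:np.hypot(W[:,0]-v[0],W[:,1]-v[1])-v[2],[567,-33,55],loss="soft_l1"); print("ring@119",r.x,np.abs(r.fun).max())
D=np.array([atz(c,g(*p),128) for p in ((243,310),(548,307),(395,160),(396,457))]); 
r=least_squares(lambda v:np.hypot(D[:,0]-v[0],D[:,1]-v[1])-v[2],[567,-33,45]); C=r.x; print("disc@128",C,r.fun)
K=np.array([atz(c,g(*p),158) for p in ((326,342),(467,342),(396,280),(396,413))]); print("knobtop",K, K.mean(0))
I=atz(c,g(566,287),119); Z=atz(c,(285.3,197.4),128); T=[atz(c,g(*p),128) for p in ((482,215),(492,395),(315,410))]
a=lambda P:np.arctan2(P[1]-C[1],P[0]-C[0])
ai=a(I); print("index ang",ai,"r",np.hypot(*(I[:2]-C[:2])),"tick r",np.hypot(*(Z[:2]-C[:2])))
for k,P in enumerate([Z]+T): print("dial est",(a(P)+k*10*np.pi/20-ai)%(2*np.pi))
E
python3 d.py
```

```text
[ 257  159  124  120 3835]
ring@119 [566.677 -37.95   57.25 ] 0.3703947342272613
disc@128 [567.489 -37.33   45.049] [-0.289 -0.289  0.302  0.276]
knobtop [[548.921 -34.987 158.   ]
 [586.636 -37.042 158.   ]
 [568.563 -18.919 158.   ]
 [566.549 -56.386 158.   ]] [567.667 -36.833 158.   ]
index ang 0.06526874252682119 r 51.47270541224414 tick r 38.78842345224395
dial est 2.3522622051736457
dial est 2.3298675403688134
dial est 2.3109969526314322
dial est 2.338350175849561
```

Dial axis is (567.4, -37.3). The fitted disc radius of 45.05 and index radius of 51.5 match the given sizes. The dial is at about 2.33 rad, so right to 8 is 1.07. Descending and gripping.

>>> send_rows([
  [-1, -0.0048, 0.0007, 0.02, 0, 0, 0],
  [-1, -0.0048, 0.0007, 0.04, 0, 0, 0],
  [-1, 0, 0, 0.04, 0, 0, 0],
  [-1, 0, 0, 0.035, 0, 0, 0],
  [-1, 0, 0, 0.024, 0, 0, 0],
  [-1, 0, 0, 0.01, 0, 0, 0],
  [-1, 0, 0, 0, 0, 0, 0],
  [0.3, 0, 0, 0, 0, 0, 0],
  [1, 0, 0, 0, 0, 0, 0],
  [1, 0, 0, 0, 0, 0, 0],
], squeeze=60)

```text
time_s: 5.3
eef_pos: [565.9, -37.2, 131.5]
ee_rot: [-0.001, 0.727, 0.687, -0.002]
force: [-8.8, -0.3, 8.0]
grip_width: 0.427
grip_force: 59.1
```

>>> send_rows([
  [1, 0, 0, 0, 0, 0, 0],
  [1, 0, 0, 0, 0, 0, 0],
  [1, 0, 0, 0, 0, 0, 0],
  [1, 0, 0, 0, 0, 0, 0],
  [1, 0, 0, 0, 0, 0, 0],
  [1, 0, 0, 0, 0, 0, 0],
  [1, 0, 0, 0, 0, 0, 0],
  [1, 0, 0, 0, 0, 0, 0],
  [1, 0, 0, 0, 0, 0, 0],
  [1, 0, 0, 0, 0, 0, 0],
])

```text
time_s: 6.55
eef_pos: [566.0, -37.2, 131.5]
ee_rot: [-0.001, 0.727, 0.686, -0.001]
force: [-13.0, 0.5, 12.3]
grip_width: 0.427
grip_force: 59.5
```

```bash
cat > e.py <<'E'
from h import *
import sys
np.set_printoptions(precision=3,suppress=True)
s=ctrl.sense(); q=s["ee_rot"]; Rm=Ro.from_quat(np.array(q)[[1,2,3,0]]).as_matrix()
print(s["time_s"],s["joints"],s["eef_pos"],q,"yaw",np.arctan2(Rm[1,0],Rm[0,0]),"F",s["force"],"T",s["wrist_torque"],s["grip_width"],s["grip_force"])
if len(sys.argv)>1: c=ctrl.capture("wrist"); save(c,sys.argv[1])
E
python3 e.py w2.png
```

```text
6.55 [-0.272  0.499  1.497 -0.001  1.148 -0.214] [565.955 -37.2   131.511] [-0.001  0.727  0.686 -0.001] yaw 1.5132822191254955 F [-13.03    0.534  12.284] T [ 0.137  2.176 -0.004] 0.42739593561043343 59.461475014686584
```

View pics/w2.png

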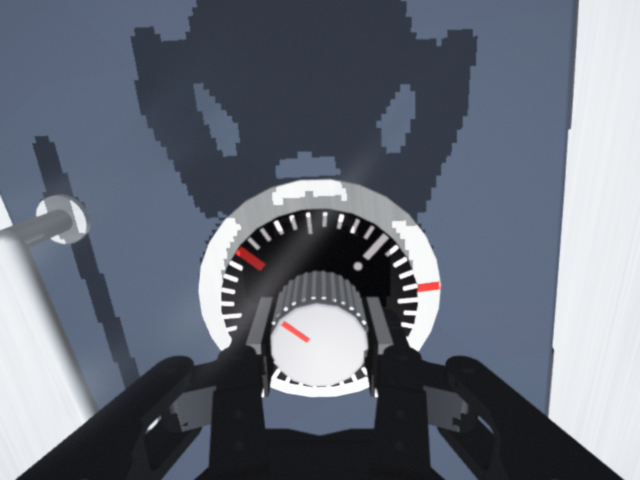

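The grip is good: the knob sits between the pads at (318,340), with the red tick and the index both visible. I'll take out the side force, then turn right 1.07.

>>> send_rows([
  [1, 0, -0.001, -0.001, 0, 0, 0],
  [1, 0, 0, 0, 0, 0, 0.07],
  [1, 0, 0, 0, 0, 0, 0.15],
  [1, 0, 0, 0, 0, 0, 0.15],
  [1, 0, 0, 0, 0, 0, 0.15],
  [1, 0, 0, 0, 0, 0, 0.15],
  [1, 0, 0, 0, 0, 0, 0.15],
  [1, 0, 0, 0, 0, 0, 0.15],
  [1, 0, 0, 0, 0, 0, 0.08],
  [1, 0, 0, 0, 0, 0, 0.02],
])

```text
time_s: 7.85
eef_pos: [564.8, -36.4, 131.6]
ee_rot: [-0.001, 0.976, 0.219, -0.002]
force: [-11.7, 2.9, 7.7]
grip_width: 0.425
grip_force: 61.4
```

```bash
cat > f.py <<'E'
from h import *
import sys,subprocess
np.set_printoptions(precision=3,suppress=True)
exec(open("e.py").read().split("if len")[0])
c=ctrl.capture("wrist"); C=np.array([567.4,-37.3]); im=c["img"].astype(int)
m=(im[:,:,0]>90)&(im[:,:,0]>2*im[:,:,1])&(im[:,:,0]>2*im[:,:,2])
n,l,st,ce=cv2.connectedComponentsWithStats(m.astype(np.uint8))
for i in range(1,n):
    if st[i][4]<8: continue
    for z in (119,128,158):
        P=atz(c,ce[i],z)[:2]-C; r=np.hypot(*P)
        if (z,1) in ((119,int(47<r<56)),(128,int(35<r<43)),(158,int(r<15))): print(z,"px",ce[i],st[i][4],"r",r,"dial",(np.arctan2(P[1],P[0])-0.065)%(2*np.pi))
# white dots on the disc via ticks: knob-top red line direction
    if np.hypot(*(atz(c,ce[i],158)[:2]-C))<15:
        y,x=np.nonzero(l==i); Q=np.array([atz(c,p,158)[:2] for p in zip(x,y)]); v=np.linalg.svd(Q-Q.mean(0))[2][0]
        v=v*np.sign(v@(Q.mean(0)-C)); print("knob line dir dial",(np.arctan2(v[1],v[0])-0.065)%(2*np.pi))
E
python3 f.py
```

```text
7.85 [-0.271  0.497  1.501  0.     1.148  0.857] [564.771 -36.4   131.591] [-0.001  0.976  0.219 -0.002] yaw 0.4420179724446151 F [-11.686   2.852   7.682] T [0.599 1.833 0.053] 0.42519476263431977 61.40324056148529
119 px [360.794 200.506] 170 r 49.73383353567224 dial 0.022276540320218516
128 px [250.295 258.49 ] 292 r 38.46511699515558 dial 1.3106912846550531
158 px [295.415 332.25 ] 164 r 11.086453527506867 dial 1.4454372879946338
knob line dir dial 1.2668095681420186
```

>>> send_rows([
  [1, 0, 0, 0, 0, 0, 0],
  [1, 0, 0, 0, 0, 0, 0],
  [1, 0, 0, 0, 0, 0, 0],
  [1, 0, 0, 0, 0, 0, -0.05],
  [1, 0, 0, 0, 0, 0, -0.15],
  [1, 0, 0, 0, 0, 0, -0.15],
  [1, 0, 0, 0, 0, 0, -0.15],
  [1, 0, 0, 0, 0, 0, -0.15],
  [1, 0, 0, 0, 0, 0, -0.15],
  [1, 0, 0, 0, 0, 0, -0.15],
])

```text
time_s: 9.15
eef_pos: [565.7, -37.1, 131.6]
ee_rot: [-0.001, 0.766, 0.643, -0.001]
force: [-4.5, 0.5, 3.1]
grip_width: 0.425
grip_force: 60.9
```

>>> send_rows([
  [1, 0, 0, 0, 0, 0, -0.15],
  [1, 0, 0, 0, 0, 0, -0.15],
  [1, 0, 0, 0, 0, 0, -0.15],
  [1, 0, 0, 0, 0, 0, -0.15],
  [1, 0, 0, 0, 0, 0, -0.15],
  [1, 0, 0, 0, 0, 0, -0.15],
  [1, 0, 0, 0, 0, 0, -0.15],
  [1, 0, 0, 0, 0, 0, -0.15],
  [1, 0, 0, 0, 0, 0, -0.15],
  [1, 0, 0, 0, 0, 0, -0.05],
])

```text
time_s: 10.4
eef_pos: [567.1, -36.4, 131.6]
ee_rot: [0.001, 0.172, 0.985, 0.001]
force: [3.8, 4.4, -0.5]
grip_width: 0.427
grip_force: 60.5
```

```bash
python3 f.py
```

```text
10.4 [-0.271  0.499  1.498  0.002  1.143 -1.497] [567.137 -36.408 131.622] [0.001 0.172 0.985 0.001] yaw 2.7955872354910727 F [ 3.819  4.4   -0.486] T [ 0.6   -0.564 -0.106] 0.4272449119962615 60.54270029067993
128 px [251.061 258.406] 342 r 37.892944624646546 dial 3.613887167937649
158 px [296.245 331.66 ] 159 r 10.533298497751666 dial 3.618616889383235
knob line dir dial 3.620380601558642
119 px [363.062 383.481] 81 r 55.86088308132011 dial 0.025473799623063814
```

>>> send_rows([
  [1, 0, 0, 0, 0, 0, -0.12],
  [1, 0, 0, 0, 0, 0, -0.14],
  [1, 0, 0, 0, 0, 0, -0.12],
  [1, 0, 0, 0, 0, 0, -0.06],
  [1, 0, 0, 0, 0, 0, -0.03],
  [1, 0, 0, 0, 0, 0, 0],
  [1, 0, 0, 0, 0, 0, 0],
  [1, 0, 0, 0, 0, 0, 0],
  [1, 0, 0, 0, 0, 0, 0],
  [1, 0, 0, 0, 0, 0, 0],
])

```text
time_s: 11.7
eef_pos: [567.3, -35.8, 131.7]
ee_rot: [0.001, -0.061, 0.998, 0.001]
force: [4.3, 7.9, -0.4]
grip_width: 0.425
grip_force: 60.5
```

```bash
python3 f.py
```

```text
11.7 [-0.27   0.498  1.498  0.003  1.143 -1.964] [567.26  -35.763 131.681] [ 0.001 -0.061  0.998  0.001] yaw -3.0199506368362243 F [ 4.301  7.869 -0.379] T [ 1.104 -0.649  0.072] 0.42486350186249616 60.54806470870972
128 px [251.208 258.656] 337 r 37.34504800940909 dial 4.08226308343035
158 px [296.538 332.063] 158 r 9.928976104377721 dial 4.089062481396676
knob line dir dial 4.088229062724919
```

>>> send_rows([
  [1, 0, 0, 0, 0, 0, 0.1],
  [1, 0, 0, 0, 0, 0, 0.14],
  [1, 0, 0, 0, 0, 0, 0.14],
  [1, 0, 0, 0, 0, 0, 0.14],
  [1, 0, 0, 0, 0, 0, 0.14],
  [1, 0, 0, 0, 0, 0, 0.12],
  [1, 0, 0, 0, 0, 0, 0.08],
  [1, 0, 0, 0, 0, 0, 0.04],
  [1, 0, 0, 0, 0, 0, 0.02],
  [1, 0, 0, 0, 0, 0, 0.01],
])

```text
time_s: 13.0
eef_pos: [566.8, -36.9, 131.6]
ee_rot: [0.001, 0.394, 0.919, 0.0]
force: [3.3, 3.4, 2.3]
grip_width: 0.428
grip_force: 60.7
```

```bash
python3 f.py
```

```text
13.0 [-0.272  0.498  1.499  0.001  1.143 -1.034] [566.802 -36.905 131.646] [0.001 0.394 0.919 0.   ] yaw 2.3326328643520995 F [3.292 3.368 2.251] T [ 0.575 -0.353 -0.063] 0.4284934141743995 60.68951368331909
128 px [250.845 258.296] 341 r 38.39164825738674 dial 3.1572545688456444
158 px [295.924 331.439] 157 r 11.056408142725562 dial 3.1761020671518443
knob line dir dial 3.1548523955979495
```

>>> send_rows([
  [1, 0, 0, 0, 0, 0, 0.01],
  [1, 0, 0, 0, 0, 0, 0.01],
  [1, 0, 0, 0, 0, 0, 0.01],
  [1, 0, 0, 0, 0, 0, 0.01],
  [1, 0, 0, 0, 0, 0, 0.01],
  [1, 0, 0, 0, 0, 0, 0.01],
  [1, 0, 0, 0, 0, 0, 0],
  [1, 0, 0, 0, 0, 0, 0],
  [1, 0, 0, 0, 0, 0, 0],
  [1, 0, 0, 0, 0, 0, 0],
])

```text
time_s: 14.3
eef_pos: [566.7, -37.0, 131.6]
ee_rot: [0.0, 0.421, 0.907, 0.0]
force: [2.2, 4.1, 1.6]
grip_width: 0.424
grip_force: 60.8
```

```bash
python3 e.py
```

```text
14.3 [-0.272  0.498  1.499  0.001  1.143 -0.974] [566.734 -36.998 131.621] [0.    0.421 0.907 0.   ] yaw 2.2733457947592317 F [2.24  4.054 1.556] T [ 0.464 -0.352  0.105] 0.42354264804824737 60.806588530540466
```

>>> send_rows([
  [1, 0, 0, 0, 0, 0, 0.006],
  [1, 0, 0, 0, 0, 0, 0.006],
  [1, 0, 0, 0, 0, 0, 0.006],
  [1, 0, 0, 0, 0, 0, 0.006],
  [1, 0, 0, 0, 0, 0, 0.006],
  [1, 0, 0, 0, 0, 0, 0.006],
  [1, 0, 0, 0, 0, 0, 0.006],
  [1, 0, 0, 0, 0, 0, 0.006],
  [1, 0, 0, 0, 0, 0, 0.006],
  [1, 0, 0, 0, 0, 0, 0.006],
])

```text
time_s: 15.55
eef_pos: [566.6, -37.0, 131.6]
ee_rot: [0.0, 0.448, 0.894, 0.0]
force: [2.2, 4.7, 2.6]
grip_width: 0.427
grip_force: 60.8
```

```bash
cat > t.py <<'E'
from h import *
np.set_printoptions(precision=3,suppress=True)
T=[];J=[]
for i in range(5):
    s=ctrl.sense(); T.append(s["wrist_torque"][2]); J.append(s["tau"][5])
    if i<4: ctrl.capture("wrist")
q=np.array(s["ee_rot"])[[1,2,3,0]]; R=Ro.from_quat(q).as_matrix(); y=np.arctan2(R[1,0],R[0,0])
print(s["time_s"],"dial(tool)",(y-1.5133+2.332)%(2*np.pi),"Tz",np.array(T),np.mean(T),"tau6",np.array(J),"F",s["force"],s["grip_width"])
E
python3 t.py
```

```text
15.75 dial(tool) 3.031776029743054 Tz [0.15  0.121 0.07  0.002 0.115] 0.09154239207050754 tau6 [0.058 0.085 0.093 0.066 0.058] F [2.657 4.053 3.221] 0.42605340530526564
```

>>> send_rows([
  [1, 0, 0, 0, 0, 0, 0.006],
  [1, 0, 0, 0, 0, 0, 0.006],
  [1, 0, 0, 0, 0, 0, 0.006],
  [1, 0, 0, 0, 0, 0, 0.006],
  [1, 0, 0, 0, 0, 0, 0.006],
  [1, 0, 0, 0, 0, 0, 0.006],
  [1, 0, 0, 0, 0, 0, 0.006],
  [1, 0, 0, 0, 0, 0, 0.006],
  [1, 0, 0, 0, 0, 0, 0.006],
  [1, 0, 0, 0, 0, 0, 0.006],
])

```text
time_s: 17.0
eef_pos: [566.6, -37.1, 131.6]
ee_rot: [0.0, 0.475, 0.88, 0.0]
force: [3.6, 3.5, 3.6]
grip_width: 0.429
grip_force: 60.9
```

```bash
python3 t.py
```

```text
17.2 dial(tool) 2.9715226530710264 Tz [0.136 0.136 0.033 0.059 0.023] 0.07728725986335228 tau6 [0.064 0.091 0.099 0.072 0.065] F [2.868 4.431 3.464] 0.4288460255630586
```

>>> send_rows([
  [1, 0, 0, 0, 0, 0, 0.007],
  [1, 0, 0, 0, 0, 0, 0.007],
  [1, 0, 0, 0, 0, 0, 0.007],
  [1, 0, 0, 0, 0, 0, 0.007],
  [1, 0, 0, 0, 0, 0, 0.007],
  [1, 0, 0, 0, 0, 0, 0.007],
  [1, 0, 0, 0, 0, 0, 0.007],
  [1, 0, 0, 0, 0, 0, 0.007],
  [1, 0, 0, 0, 0, 0, 0.007],
  [1, 0, 0, 0, 0, 0, 0.007],
])

```text
time_s: 18.45
eef_pos: [566.5, -37.1, 131.6]
ee_rot: [0.0, 0.505, 0.863, 0.0]
force: [1.9, 4.2, 5.8]
grip_width: 0.424
grip_force: 60.9
```

```bash
python3 t.py
```

```text
18.65 dial(tool) 2.901312430581658 Tz [0.094 0.029 0.04  0.014 0.039] 0.043310433886022626 tau6 [0.06  0.091 0.11  0.08  0.07 ] F [2.856 4.057 5.277] 0.422558930934786
```

>>> send_rows([
  [1, 0, 0, 0, 0, 0, 0.007],
  [1, 0, 0, 0, 0, 0, 0.007],
  [1, 0, 0, 0, 0, 0, 0.007],
  [1, 0, 0, 0, 0, 0, 0.007],
  [1, 0, 0, 0, 0, 0, 0.007],
  [1, 0, 0, 0, 0, 0, 0.007],
  [1, 0, 0, 0, 0, 0, 0.007],
  [1, 0, 0, 0, 0, 0, 0.007],
  [1, 0, 0, 0, 0, 0, 0.007],
  [1, 0, 0, 0, 0, 0, 0.007],
])

```text
time_s: 19.9
eef_pos: [566.4, -37.2, 131.6]
ee_rot: [0.0, 0.535, 0.845, 0.0]
force: [1.8, 3.9, 5.8]
grip_width: 0.429
grip_force: 61.0
```

```bash
python3 t.py
```

```text
20.1 dial(tool) 2.831352633049736 Tz [0.12  0.155 0.057 0.061 0.048] 0.08825743836844878 tau6 [0.059 0.09  0.109 0.079 0.069] F [1.812 4.497 5.626] 0.42496757923776407
```

>>> send_rows([
  [1, 0, 0, 0, 0, 0, 0.007],
  [1, 0, 0, 0, 0, 0, 0.007],
  [1, 0, 0, 0, 0, 0, 0.007],
  [1, 0, 0, 0, 0, 0, 0.007],
  [1, 0, 0, 0, 0, 0, 0.007],
  [1, 0, 0, 0, 0, 0, 0.007],
  [1, 0, 0, 0, 0, 0, 0.007],
  [1, 0, 0, 0, 0, 0, 0.007],
  [1, 0, 0, 0, 0, 0, 0.007],
  [1, 0, 0, 0, 0, 0, 0.007],
])

```text
time_s: 21.35
eef_pos: [566.3, -37.2, 131.6]
ee_rot: [0.0, 0.564, 0.826, -0.0]
force: [1.5, 3.7, 5.5]
grip_width: 0.425
grip_force: 61.0
```

```bash
python3 t.py
```

```text
21.55 dial(tool) 2.761296251541437 Tz [0.156 0.086 0.058 0.073 0.09 ] 0.0927680334926807 tau6 [0.058 0.088 0.108 0.077 0.068] F [1.853 3.764 5.068] 0.4257734952405378
```

>>> send_rows([
  [1, 0, 0, 0, 0, 0, 0.007],
  [1, 0, 0, 0, 0, 0, 0.007],
  [1, 0, 0, 0, 0, 0, 0.007],
  [1, 0, 0, 0, 0, 0, 0.007],
  [1, 0, 0, 0, 0, 0, 0.007],
  [1, 0, 0, 0, 0, 0, 0.007],
  [1, 0, 0, 0, 0, 0, 0.007],
  [1, 0, 0, 0, 0, 0, 0.007],
  [1, 0, 0, 0, 0, 0, 0.007],
  [1, 0, 0, 0, 0, 0, 0.007],
])

```text
time_s: 22.8
eef_pos: [566.2, -37.2, 131.6]
ee_rot: [-0.0, 0.593, 0.805, -0.0]
force: [-0.4, 3.9, 4.9]
grip_width: 0.427
grip_force: 61.1
```

```bash
python3 t.py
```

```text
23.0 dial(tool) 2.6913630762362377 Tz [0.135 0.038 0.113 0.058 0.092] 0.08725759311608636 tau6 [0.056 0.086 0.106 0.075 0.066] F [1.774 3.574 5.659] 0.42341414309981196
```

>>> send_rows([
  [1, 0, 0, 0, 0, 0, 0.007],
  [1, 0, 0, 0, 0, 0, 0.007],
  [1, 0, 0, 0, 0, 0, 0.007],
  [1, 0, 0, 0, 0, 0, 0.007],
  [1, 0, 0, 0, 0, 0, 0.007],
  [1, 0, 0, 0, 0, 0, 0.007],
  [1, 0, 0, 0, 0, 0, 0.007],
  [1, 0, 0, 0, 0, 0, 0.007],
  [1, 0, 0, 0, 0, 0, 0.007],
  [1, 0, 0, 0, 0, 0, 0.007],
])

```text
time_s: 24.25
eef_pos: [566.2, -37.3, 131.6]
ee_rot: [-0.0, 0.621, 0.784, -0.0]
force: [-0.1, 3.1, 5.5]
grip_width: 0.423
grip_force: 61.2
```

```bash
python3 t.py; python3 f.py
```

```text
24.45 dial(tool) 2.621269324753249 Tz [0.067 0.099 0.056 0.078 0.028] 0.06550425636688476 tau6 [0.053 0.084 0.103 0.073 0.063] F [-0.362  3.414  5.139] 0.4217400403360347
24.45 [-0.272  0.498  1.499 -0.     1.145 -0.504] [566.16  -37.225 131.59 ] [-0.     0.621  0.784 -0.   ] yaw 1.8025693247532493 F [-0.362  3.414  5.139] T [0.533 0.173 0.028] 0.4217400403360347 61.23406648635864
128 px [250.126 257.943] 333 r 39.01167666131957 dial 2.6403682698008897
119 px [426.516 314.254] 126 r 52.830208881001965 dial 6.278324783877237
158 px [295.189 330.852] 122 r 11.689398474275649 dial 2.679023565748026
knob line dir dial 2.632499159352097
```

>>> send_rows([
  [1, 0, 0, 0, 0, 0, 0.007],
  [1, 0, 0, 0, 0, 0, 0.007],
  [1, 0, 0, 0, 0, 0, 0.007],
  [1, 0, 0, 0, 0, 0, 0.007],
  [1, 0, 0, 0, 0, 0, 0.007],
  [1, 0, 0, 0, 0, 0, 0.007],
  [1, 0, 0, 0, 0, 0, 0.007],
  [1, 0, 0, 0, 0, 0, 0.007],
  [1, 0, 0, 0, 0, 0, 0.007],
  [1, 0, 0, 0, 0, 0, 0.007],
])

```text
time_s: 25.75
eef_pos: [566.1, -37.2, 131.6]
ee_rot: [-0.0, 0.648, 0.762, -0.0]
force: [-0.4, 4.0, 7.1]
grip_width: 0.425
grip_force: 61.3
```

```bash
python3 t.py
```

```text
25.95 dial(tool) 2.551296960799525 Tz [0.132 0.063 0.105 0.089 0.081] 0.09422524358686013 tau6 [0.063 0.094 0.113 0.082 0.073] F [-0.065  3.444  6.438] 0.4261897371776313
```

>>> send_rows([
  [1, 0, 0, 0, 0, 0, 0.007],
  [1, 0, 0, 0, 0, 0, 0.007],
  [1, 0, 0, 0, 0, 0, 0.007],
  [1, 0, 0, 0, 0, 0, 0.007],
  [1, 0, 0, 0, 0, 0, 0.007],
  [1, 0, 0, 0, 0, 0, 0.007],
  [1, 0, 0, 0, 0, 0, 0.007],
  [1, 0, 0, 0, 0, 0, 0.007],
  [1, 0, 0, 0, 0, 0, 0.007],
  [1, 0, 0, 0, 0, 0, 0.007],
])

```text
time_s: 27.2
eef_pos: [566.0, -37.3, 131.6]
ee_rot: [-0.0, 0.674, 0.739, -0.0]
force: [-0.9, 3.7, 6.7]
grip_width: 0.424
grip_force: 61.3
```

```bash
python3 t.py
```

```text
27.4 dial(tool) 2.4817256353695276 Tz [0.317 0.283 0.282 0.201 0.212] 0.25895299687797807 tau6 [0.233 0.264 0.281 0.248 0.239] F [-0.979  3.658  7.214] 0.4289912417884219
```

The torque climbed to 0.25, so the bolt is on its stop. I'll press about 0.015 rad more and hold.

>>> send_rows([
  [1, 0, 0, 0, 0, 0, 0.005],
  [1, 0, 0, 0, 0, 0, 0.005],
  [1, 0, 0, 0, 0, 0, 0.005],
  [1, 0, 0, 0, 0, 0, 0],
  [1, 0, 0, 0, 0, 0, 0],
  [1, 0, 0, 0, 0, 0, 0],
  [1, 0, 0, 0, 0, 0, 0],
  [1, 0, 0, 0, 0, 0, 0],
  [1, 0, 0, 0, 0, 0, 0],
  [1, 0, 0, 0, 0, 0, 0],
])

```text
time_s: 28.65
eef_pos: [566.0, -37.3, 131.6]
ee_rot: [-0.0, 0.679, 0.734, -0.0]
force: [-1.2, 3.2, 7.4]
grip_width: 0.425
grip_force: 61.3
```

```bash
python3 t.py
cat > g.py <<'E'
from h import *
import pickle
np.set_printoptions(precision=3,suppress=True)
c=pickle.load(open("w1.pkl","rb")); g=lambda x,y:(191+x/3.07,121+y/3.07)
for nm,a,b,z in (("posts",(18,180),(95,520),121),("rear edge",(765,50),(778,590),118)):
    A,B=atz(c,g(*a),z),atz(c,g(*b),z); d=A-B; print(nm,A,B,"yaw",np.arctan2(-d[0],d[1]))
E
python3 g.py
```

```text
28.85 dial(tool) 2.4668431560617026 Tz [0.271 0.267 0.223 0.312 0.253] 0.26551397407752925 tau6 [0.277 0.277 0.277 0.277 0.277] F [-1.118  3.045  6.597] 0.4276961562878388
posts [460.567   7.242 121.   ] [ 467.482 -102.416  121.   ] yaw 0.06297337434636834
rear edge [675.397  31.74  118.   ] [ 688.928 -141.9    118.   ] yaw 0.07777011903274528
```

>>> send_rows([
  [1, 0, 0, 0, 0, 0, 0.01],
  [1, 0, 0, 0, 0, 0, 0],
  [1, 0, 0, 0, 0, 0, 0],
  [1, 0, 0, 0, 0, 0, -0.03],
  [-1, 0, 0, 0, 0, 0, 0],
  [-1, 0, 0, 0, 0, 0, 0],
  [-1, 0, 0, 0, 0, 0, 0],
  [-1, 0, 0, 0, 0, 0, 0],
  [-1, 0, 0, -0.03, 0, 0, 0],
  [-1, 0, 0, -0.035, 0, 0, 0],
])

```text
time_s: 30.1
eef_pos: [566.1, -37.2, 196.7]
ee_rot: [-0.001, 0.672, 0.74, -0.0]
force: [-0.1, -0.9, -0.8]
grip_width: 0.998
grip_force: 0.0
```

```bash
cat > k.py <<'E'
from h import *
np.set_printoptions(precision=3,suppress=True)
s=ctrl.sense(); R=Ro.from_quat(np.array(s["ee_rot"])[[1,2,3,0]]).as_matrix()
print(s["time_s"],s["eef_pos"],"yaw",np.arctan2(R[1,0],R[0,0]),s["grip_width"],s["joints"])
print("to handle (tool)",R.T@(np.array([459.5,-44.4,132])-s["eef_pos"]))
c=ctrl.capture("wrist")
for q,z in (("dial_grip",151),("lid_handle",150)):
    for x in ctrl.landmark_of(q,c)[:2]: print(q,x["point"],x["score"],atz(c,x["point"],z))
# lift rows: lid theta, tool pitch .5 theta
t0=np.linspace(0,np.pi,13); th=0.9*(1-np.cos(t0))/2
g=lambda a:np.array([-222*np.cos(a)+50*np.sin(a),222*np.sin(a)+50*np.cos(a)])  # (along x, z)
f=.5; tcp=lambda a:g(a)+18*np.array([-np.sin(f*a),-np.cos(f*a)])
for a,b in zip(th[:-1],th[1:]):
    d=tcp(b)-tcp(a); p=f*a; zt=np.array([-np.sin(p),-np.cos(p)]); yt=np.array([np.cos(p),-np.sin(p)])
    print("[0.., 0, %.4f, %.4f, %.4f,0,0]"%(d@yt/1e3,d@zt/1e3,f*(b-a)))
E
python3 k.py
```

```text
30.1 [566.063 -37.177 196.679] yaw 1.6676223446719955 0.9980655717673785 [-0.272  0.434  1.418 -0.     1.292 -0.369]
to handle (tool) [   3.086 -106.672   64.829]
dial_grip [319.9, 268.6] 0.8 [567.115 -36.408 151.   ]
[0.., 0, 0.0007, -0.0034, 0.0077,0,0]
[0.., 0, 0.0021, -0.0099, 0.0225,0,0]
[0.., 0, 0.0040, -0.0156, 0.0358,0,0]
[0.., 0, 0.0061, -0.0200, 0.0466,0,0]
[0.., 0, 0.0084, -0.0229, 0.0543,0,0]
[0.., 0, 0.0104, -0.0239, 0.0582,0,0]
[0.., 0, 0.0118, -0.0232, 0.0582,0,0]
[0.., 0, 0.0121, -0.0210, 0.0543,0,0]
[0.., 0, 0.0112, -0.0174, 0.0466,0,0]
[0.., 0, 0.0091, -0.0130, 0.0358,0,0]
[0.., 0, 0.0059, -0.0081, 0.0225,0,0]
[0.., 0, 0.0020, -0.0027, 0.0077,0,0]
```

>>> send_rows([
  [-1, 0.003, -0.02, 0, 0, 0, 0],
  [-1, 0, -0.036, 0, 0, 0, 0],
  [-1, 0, -0.035, 0, 0, 0, 0],
  [-1, 0, -0.0157, 0, 0, 0, 0.03],
  [-1, 0, 0, 0.025, 0, 0, 0],
  [-1, 0, 0, 0.025, 0, 0, 0],
  [-1, 0, 0, 0.0145, 0, 0, 0],
  [-1, 0, 0, 0, 0, 0, 0],
  [1, 0, 0, 0, 0, 0, 0],
  [1, 0, 0, 0, 0, 0, 0],
], squeeze=40)

```text
time_s: 31.5
eef_pos: [460.2, -44.6, 132.4]
ee_rot: [0.001, 0.683, 0.73, 0.0]
force: [0.7, -0.0, -0.4]
grip_width: 0.603
grip_force: 0.0
```

>>> send_rows([
  [1, 0, 0, 0, 0, 0, 0],
  [1, 0, 0, 0, 0, 0, 0],
  [1, 0, 0, 0, 0, 0, 0],
  [1, 0, 0, 0, 0, 0, 0],
  [1, 0, 0, 0, 0, 0, 0],
  [1, 0, 0, 0, 0, 0, 0],
  [1, 0, 0, 0, 0, 0, 0],
  [1, 0, 0, 0, 0, 0, 0],
  [1, 0, 0, 0, 0, 0, 0],
  [1, 0, 0, 0, 0, 0, 0],
])

```text
time_s: 32.75
eef_pos: [459.3, -44.6, 132.0]
ee_rot: [-0.0, 0.683, 0.731, -0.001]
force: [-5.0, -1.1, 5.3]
grip_width: 0.102
grip_force: 39.1
```

```bash
python3 e.py w3.png
```

```text
32.75 [-0.351  0.286  1.816 -0.001  1.041 -0.418] [459.284 -44.583 132.01 ] [-0.     0.683  0.731 -0.001] yaw 1.6384408986113763 F [-4.979 -1.144  5.35 ] T [-0.052  0.883  0.167] 0.10210893232845887 39.08661961555481
```

View pics/w3.png

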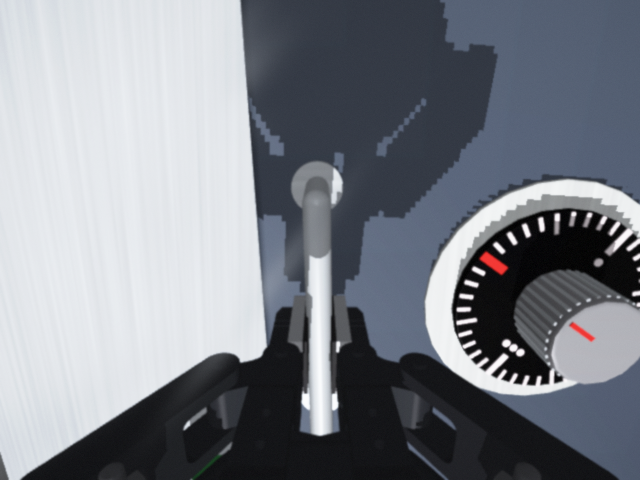

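The bar is gripped at (318,300) with an opening of about 9 mm. I'll start the lift gently.

>>> send_rows([
  [1, 0, 0.0003, -0.0017, 0.0038, 0, 0],
  [1, 0, 0.0004, -0.0017, 0.0039, 0, 0],
  [1, 0, 0.001, -0.005, 0.0112, 0, 0],
  [1, 0, 0.0011, -0.0049, 0.0113, 0, 0],
  [1, 0, 0.002, -0.0078, 0.0179, 0, 0],
  [1, 0, 0.002, -0.0078, 0.0179, 0, 0],
  [1, 0, 0.003, -0.01, 0.0233, 0, 0],
  [1, 0, 0.0031, -0.01, 0.0233, 0, 0],
  [1, 0, 0.0042, -0.0115, 0.0271, 0, 0],
  [1, 0, 0.0042, -0.0114, 0.0272, 0, 0],
])

```text
time_s: 34.05
eef_pos: [483.6, -42.3, 201.1]
ee_rot: [-0.061, 0.68, 0.728, -0.064]
force: [-15.6, -1.4, -4.6]
grip_width: 0.097
grip_force: 39.2
```

```bash
python3 e.py
```

```text
34.05 [-0.296  0.352  1.535 -0.062  1.42  -0.349] [483.62  -42.345 201.074] [-0.061  0.68   0.728 -0.064] yaw 1.6378101704276857 F [-15.633  -1.415  -4.602] T [-0.166  2.208  0.221] 0.09700946945782025 39.19446408748627
```

>>> send_rows([
  [1, 0, 0.005, -0.012, 0.029, 0, 0],
  [1, 0, 0.0052, -0.012, 0.029, 0, 0],
  [1, 0, 0.0059, -0.0116, 0.029, 0, 0],
  [1, 0, 0.0059, -0.0116, 0.029, 0, 0],
  [1, 0, 0.006, -0.0105, 0.027, 0, 0],
  [1, 0, 0.006, -0.0105, 0.027, 0, 0],
  [1, 0, 0.0056, -0.0087, 0.0233, 0, 0],
  [1, 0, 0.0056, -0.0087, 0.0233, 0, 0],
  [1, 0, 0.0045, -0.0065, 0.018, 0, 0],
  [1, 0, 0.0045, -0.0065, 0.018, 0, 0],
])

```text
time_s: 35.3
eef_pos: [562.7, -35.6, 283.7]
ee_rot: [-0.145, 0.667, 0.714, -0.153]
force: [-18.3, 7.7, 10.4]
grip_width: 0.102
grip_force: 39.2
```

```bash
python3 e.py
```

```text
35.3 [-0.219  0.636  0.932 -0.124  1.981 -0.313] [562.728 -35.564 283.656] [-0.145  0.667  0.714 -0.153] yaw 1.638067968028014 F [-18.277   7.686  10.401] T [ 1.128  3.381 -0.448] 0.1021186588333106 39.202291667461395
```

The lid is at about 0.85 rad. Now I'll settle, open the fingers partway and back off along the tool axis.

>>> send_rows([
  [1, 0, 0, 0, 0, 0, 0],
  [1, 0, 0, 0, 0, 0, 0],
  [0.5, 0, 0, 0, 0, 0, 0],
  [0.5, 0, 0, 0, 0, 0, 0],
  [0.5, 0, 0, 0, 0, 0, 0],
  [0.5, 0, 0, -0.006, 0, 0, 0],
  [0.5, 0, 0, -0.012, 0, 0, 0],
  [0.5, 0, 0, -0.025, 0, 0, 0],
  [0.5, 0, 0, -0.03, 0, 0, 0],
  [0.5, 0, 0, -0.03, 0, 0, 0],
])

```text
time_s: 36.55
eef_pos: [606.7, -34.6, 376.3]
ee_rot: [-0.142, 0.668, 0.714, -0.152]
force: [0.7, 0.2, -0.5]
grip_width: 0.25
grip_force: 0.0
```

```bash
python3 e.py
python3 - <<'E'
from h import *
c=ctrl.capture("side"); save(c,"s2.png")
E
```

```text
36.55 [-0.203  0.802  0.411 -0.15   2.329 -0.351] [606.713 -34.622 376.268] [-0.142  0.668  0.714 -0.152] yaw 1.637614012978651 F [ 0.682  0.214 -0.451] T [ 0.062 -0.225 -0.013] 0.2504224169529171 0.0
```

View pics/s2.png

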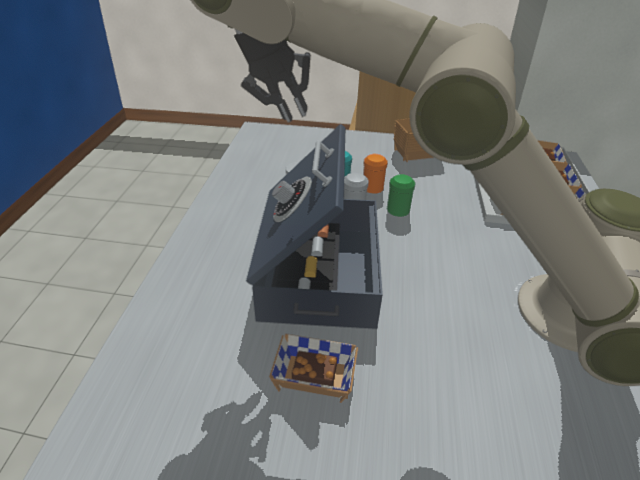

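The lid stands open at handle (322,160), the gripper is clear at (280,80), and the boat (315,367) and steel shaker (355,185) haven't moved. Handing in.

```bash
python3 -c "
from rig import ctrl
print(ctrl.finish_job())"
```

```text
the job is handed in; nothing more can be done
None
```

I dialled the lock to 8, then 26, then right until the bolt was on its stop at about 0.27 N m. The lid stands open at about 0.85 rad with the gripper clear and nothing beside the chest seen to move. The job is handed in, but no verdict came back.

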